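# Empty the bead cup and nest the potter's cups

### The arm

A 6-joint arm with a two-finger parallel gripper is mounted at the origin on the work surface. World frame = base frame: x ahead of the robot, y to its left, z up, the work surface at z = 0. Lengths are in m, angles in rad, forces in N, time in s.
With the tool pointing down it reaches from about 0.35 to 0.775 m from the base axis. Payload 7.3 kg.
Tool frame: the origin (TCP) lies midway between the tips of the shut fingers; the grasp point (between the pads) lies arm.grip_point_offset behind it (arm.grip_point_offset is the distance from the TCP to the grasp point, in m); z points along the fingers, y is the line along which they close (so a half turn about z gives the same grasp; the last joint's range is limited). The gripper opens to 92 mm and grips with 3 to 60 N. Pads are 19 mm wide; open, the fingers measure 130 mm over their backs; the gripper's body (75 mm by 190 mm) begins 47 mm behind the grasp point.
Start: joints at [1.076, 0.342, 1.524, -0, 1.275, -0.146], TCP at [0.179, 0.493, 0.227] pointing down, gripper open.
Joint ranges: [-2.53, 2.53], [-0.77, 2.02], [0.04, 2.7], [-1, 4.14], [0.28, 2.66], [-3.11, 3.11]. Speed limits (rad/s): [2.57, 2.57, 3.14, 3.14, 3.14, 3.14].

### API

Orientations are given as [roll, pitch, yaw] about the fixed x, y, z axes, in that order (R = Rz(yaw) Ry(pitch) Rx(roll)).
In Python, from workcell import arm, effector, ik, status, optics, nets gives the robot as it stands. The module is installed in compiled form; this text tells all that it offers. Calls block until the motion is done:
- arm.move_ptp(position, orientation): joint-space move of the TCP to a pose.
- arm.move_straight(position, attitude=None, feed=0.15): straight line of the TCP; attitude=None keeps the orientation; feed is the mean speed in m/s.
- arm.movej(angles): joint-space move.
- effector.set_gripper(opening): finger opening in m; the grip force is fixed at half the most; returns when the fingers have stopped.
- arm.dwell(seconds).
- ik(position, orientation): joint angles nearest the present ones, or None.
- status.read_state(): the state.
- optics.camera(name): name is "scene" or "top"; returns a dict with "image" (400x640x3 uint8, red, green, blue), "fx", "fy", "cx", "cy" (pixels), "k1" (the pictures are not rectified: a ray, as slopes to the right and down, at radius r is drawn at 1 + k1 r^2 times it, then the intrinsics apply), "world_from_camera" (4x4, takes a point from camera to world coordinates). Camera axes: x right, y down, z forward; pixel columns grow to the right and rows downward; lengths in m; the calibration is good to about 2 mm. A picture is of the moment at which its call begins. There is no depth.
A pose or a line that the arm cannot do raises arm.Unreachable and nothing moves.
- arm.finish_job(): hands the job in; it is judged then, once.
Trained networks look in a picture, given as the dict that the camera call returned (one of the last four; its "shot" number tells which), for a name from the list of things; names that differ only in an ending like _2 or _b are one class to them, and where a whole thing is asked for, a point or a joint stands for the part that bears it (a point fixed in the world has none). Each returns a list of dicts, best first, with "conf" (0 to 1); they miss things now and then, are a little off and sometimes report something else, mostly with a low value. They report only what shows in the picture. A call takes as long as a camera call. They do not tell look-alikes from the thing itself.
- nets.spot_in(target, picture): "at" ([x, y, z] in m, in the coordinates of the camera as it stood for that picture, good to about 4 mm: the middle of the surface that is visible of it).
- nets.masks_of(target, picture): "region" (400x640 bool, what is visible of it).
- nets.spot_point(target, picture): "at" ([x, y, z] in m, in the coordinates of the camera as it stood for that picture, good to about 4 mm: a listed point, or the origin of a listed thing).
The state is a dict: "t": time; "q": joint angles; "joint_velocities": joint speeds; "effort": joint torques, N m; "tool_pos": TCP position; "orientation": TCP orientation; "force": force on the tool from outside, world axes, zero at the start; "moment": the same for the moment, N m; "grip_width": finger opening in m; "gripper_force": force on a finger pad.
Only numpy, scipy, OpenCV 4.12 (cv2) and the standard library are available. Lean on these libraries where they do the work, as an engineer would, in place of code of your own. Each camera call takes 0.05 s, during which the arm holds its last target. There are 200 camera calls.

### The job

Pour all five clay beads out of the tall narrow cup into the wide black bowl, and put the three plain vessels away nested by size, each standing upright on the floor of the next: the emptied narrow cup in the middle cup, and the middle cup in the low wide pot. Set the cups down gently rather than dropping them in, leave the pot and the bowl standing on the table, and do not disturb the clay figure or the modelling tool.

Things in the scene. Friction and masses are not known exactly. Their poses are not given: they have to be found in the camera images.
- narrow_cup: tall narrow open clay cup, holding the five beads at the start: 124 mm high, outside diameter 48 mm at the foot and 58 mm at the rim, wall 3 mm, floor 6 mm thick, round, no handle, 180 g full; it pivots in a light grip; empties when tipped to 115 degrees; origin at the centre of its underside, z up along its axis. In the middle cup it stands 44 mm proud of its rim
- narrow_cup_rim (a point): centre of the narrow cup's mouth, 124 mm above its underside on its axis
- middle_cup: the middle clay cup, open and empty: 86 mm high, outside diameter 62 mm at the foot and 68 mm at the rim, wall 3 mm, floor 6 mm thick, round, no handle; origin at the centre of its underside, z up. Inside the pot it stands 42 mm proud of the pot's rim
- pot: the low wide clay pot, open and empty, the largest of the three nesting vessels: 52 mm high, outside diameter 90 mm at the foot and 98 mm at the rim, wall 5 mm, floor 8 mm thick, loose on the table, about 0.45 kg; origin at the centre of its underside, z up
- bowl: the wide shallow black clay bowl that takes the beads: 55 mm high, outside diameter 160 mm at the rim and 132 mm at the foot, wall 5 mm, floor 7 mm thick, loose on the table, 0.7 kg; origin at the centre of its underside, z up
- bead1: one of five alike pale fired-clay beads (not the clay lumps lying in the fixed black tray beside the work): a round bead 26 mm across, 14 g; origin at its centre
- bead2: bead, as bead1: a round bead 26 mm across, 14 g; origin at its centre
- bead3: bead, as bead1: a round bead 26 mm across, 14 g; origin at its centre
- bead4: bead, as bead1: a round bead 26 mm across, 14 g; origin at its centre
- bead5: bead, as bead1: a round bead 26 mm across, 14 g; origin at its centre
- figure: bystander: black clay figure of a seated person, 114 mm high, 60 mm wide; loose; origin at the centre of its underside
- modelling_tool: bystander: wooden modelling tool lying flat, 190 mm long, 12 mm thick; loose; x along it, origin on the table, 91 mm from its round end and about 100 mm from its flat tip
Things that resemble listed ones, but are neither listed nor needed, are in the scene too. Leave any purple, turquoise or yellow look-alike of the middle_cup alone.

How it is judged:
By the outcome, as a careful person would: the job done as asked, in the order asked, and still so for the second after the job is handed in, with the robot touching nothing.
It also fails if it takes over 72 s, if anything falls off the work surface, if the arm or the gripper's body presses on something with over 40 N, if the wrist force passes 120 N, or if a joint passes its speed limit or range.

## Working session

There is one attempt and no reset: what is moved stays moved. The work goes in short steps, each a Python script; the robot and the scene stay as the last script left them, time stands still between calls to the robot, and variables do not carry over. Pictures are saved under pics/ and viewed, at most 10 in all, crops included, and the job is handed in when it is done.

```bash
mkdir -p pics; cat > h.py <<'E'
import numpy as np, cv2
from workcell import arm, effector, ik, status, optics, nets
def W(pic,p):
    T=np.array(pic["world_from_camera"]); return T[:3,:3]@np.array(p)+T[:3,3]
def save(pic,n): cv2.imwrite(f"pics/{n}.png",cv2.cvtColor(pic["image"],cv2.COLOR_RGB2BGR))
def ray(pic,u,v):
    x=(u-pic["cx"])/pic["fx"]; y=(v-pic["cy"])/pic["fy"]; k=pic["k1"]; a,b=x,y
    for _ in range(20):
        s=1+k*(a*a+b*b); a,b=x/s,y/s
    T=np.array(pic["world_from_camera"]); d=T[:3,:3]@np.array([a,b,1.]); return T[:3,3],d/np.linalg.norm(d)
def atz(pic,u,v,z):
    o,d=ray(pic,u,v); return o+d*(z-o[2])/d[2]
def proj(pic,P):
    T=np.array(pic["world_from_camera"]); c=T[:3,:3].T@(np.array(P)-T[:3,3]); a,b=c[0]/c[2],c[1]/c[2]; s=1+pic["k1"]*(a*a+b*b)
    return np.array([pic["fx"]*a*s+pic["cx"],pic["fy"]*b*s+pic["cy"]])
E
cat > s1.py <<'E'
from h import *
print(status.read_state(), arm.grip_point_offset)
ps={n:optics.camera(n) for n in("scene","top")}
for n,p in ps.items():
    save(p,n+"1"); print(n,np.round(p["world_from_camera"],3).tolist(),p["fx"],p["k1"])
    for t in ["narrow_cup","narrow_cup_rim","middle_cup","pot","bowl","figure","modelling_tool"]:
        print(t,[(round(d["conf"],2),np.round(W(p,d["at"]),3).tolist(),np.round(proj(p,W(p,d["at"]))).tolist()) for d in nets.spot_point(t,p)])
E
python3 s1.py
```

```text
{'t': 0.0, 'q': array([ 1.07600584e+00,  3.42733746e-01,  1.52500460e+00, -9.09473739e-06,
        1.27537995e+00, -1.45995397e-01]), 'joint_velocities': array([-0.00036813, -0.00113536, -0.00086551, -0.00025208,  0.00058398,
        0.0006622 ]), 'effort': array([ 2.75331353e-03, -4.31245387e+01, -2.44218886e+01,  7.18800444e-02,
        5.58816385e-02, -1.55294060e-04]), 'tool_pos': array([0.17921626, 0.49304224, 0.22604357]), 'orientation': array([-3.14008198e+00, -2.13341928e-04,  2.79280006e+00]), 'force': array([-0.33609473,  1.07815586, -1.15667882]), 'moment': array([-4.38271006e-02, -6.01847892e-05, -2.14406939e-02]), 'gripper_force': 0.0, 'grip_width': 0.0917895619981809} 0.0188
scene [[0.868, 0.345, -0.358, 0.919], [0.497, -0.608, 0.619, -0.603], [-0.004, -0.715, -0.699, 0.791], [0.0, 0.0, 0.0, 1.0]] 381.29440254983257 0.013171532329347958
narrow_cup [(0.79, [0.584, -0.276, 0.002], [259.0, 309.0])]
narrow_cup_rim [(0.93, [0.583, -0.273, 0.122], [253.0, 278.0])]
middle_cup [(0.94, [0.45, -0.018, -0.002], [274.0, 218.0]), (0.93, [0.45, -0.235, -0.002], [224.0, 273.0]), (0.77
[... 369 characters left out ...]
0.025, -0.01], [-0.024, -0.064, -0.998, 1.25], [0.0, 0.0, 0.0, 1.0]] 497.54331963208045 0.03034289737660146
narrow_cup [(0.8, [0.586, -0.274, 0.004], [434.0, 204.0])]
narrow_cup_rim [(0.6, [0.584, -0.275, 0.127], [446.0, 202.0])]
middle_cup [(0.91, [0.374, -0.12, -0.001], [372.0, 289.0]), (0.67, [0.499, -0.122, 0.003], [373.0, 238.0]), (0.65, [0.606, -0.085, -0.0], [358.0, 196.0]), (0.62, [0.452, -0.022, 0.0], [332.0, 257.0]), (0.57, [0.461, -0.238, 0.001], [420.0, 254.0])]
pot [(0.73, [0.59, 0.102, 0.001], [283.0, 202.0])]
bowl [(0.66, [0.446, 0.31, 0.004], [200.0, 259.0])]
figure [(0.95, [0.748, -0.103, 0.001], [365.0, 140.0])]
modelling_tool [(0.65, [0.763, 0.116, 0.009], [278.0, 133.0])]
```

View pics/scene1.png

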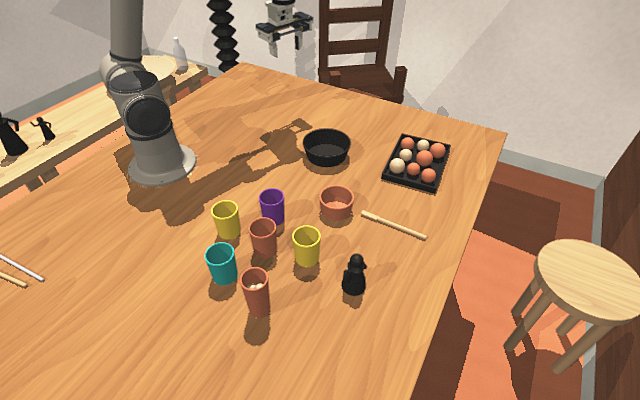

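View pics/top1.png

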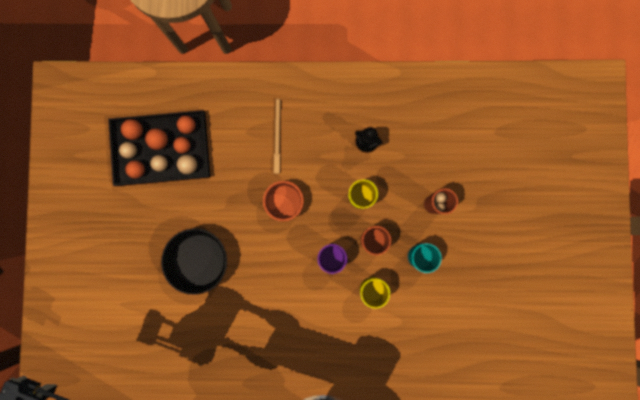

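The scene view shows the beads in the terracotta narrow cup at (255,285). The plain middle cup is at (263,238), between the yellow, purple and teal look-alikes. The pot is at (337,203) and the bowl at (326,147). In the top view the same things are at (445,201), (376,240), (283,201) and (195,261), and both views agree on positions. Next I check reachability for a side grasp followed by a roll pour.

```bash
cat >> h.py <<'E'
from scipy.spatial.transform import Rotation as Ro
OFF=arm.grip_point_offset
def Rt(psi,beta,flip=1):
    "tool z at azimuth psi, beta below horizontal; fingers close horizontally"
    z=np.array([np.cos(psi)*np.cos(beta),np.sin(psi)*np.cos(beta),-np.sin(beta)])
    y=flip*np.array([-np.sin(psi),np.cos(psi),0]); return np.column_stack([np.cross(y,z),y,z])
def pose(G,R): return (np.array(G)+R[:,2]*OFF).tolist(), Ro.from_matrix(R).as_euler("xyz").tolist()
NC=np.array([.585,-.275]); MC=np.array([.4955,-.122]); POT=np.array([.590,.102]); BOWL=np.array([.444,.308])
def pourpose(psi,beta,flip,s,th,z,up=.044,back=.015):
    h=np.array([np.cos(psi),np.sin(psi),0]); q=Ro.from_rotvec(h*s*th)
    lean=np.cross(s*h,[0,0,1]); G=np.append(BOWL,z)-lean*(up*np.sin(th)+back)
    return G,q.as_matrix()@Rt(psi,beta,flip)
E
cat > s2.py <<'E'
from h import *
d=np.deg2rad
for beta in (20,30,40):
  for psi in (-55,-40,-25,-10,5,20):
    r=[]
    for f in (1,-1):
      R=Rt(d(psi),d(beta),f)
      for back in (0,.11):
        G=np.append(NC,.08)-R[:,2]*back; r.append(ik(*pose(G,R)))
    print("G",beta,psi,[None if x is None else np.round(x,2).tolist() for x in r])
  for psi in (0,20,35,50,70):
   for f in (1,-1):
    for s in (1,-1):
     r=[ik(*pose(*pourpose(d(psi),d(beta),f,s,d(t),.19))) for t in (0,30,60,90,125)]
     if all(x is not None for x in r): print("P",beta,psi,f,s,[np.round(x,1).tolist() for x in r])
E
python3 s2.py
```

```text
G 20 -55 [[-0.29, 0.84, 2.07, 3.89, 1.04, 1.4], [-0.1, 0.73, 2.23, 4.06, 1.11, 1.42], [-0.29, 0.84, 2.07, 3.89, 1.04, -1.74], [-0.1, 0.73, 2.23, 4.06, 1.11, -1.72]]
G 20 -40 [[-0.45, 0.83, 2.19, 3.4, 1.1, 1.54], [-0.36, 0.74, 2.44, 3.48, 1.25, 1.58], [-0.45, 0.83, 2.19, 3.4, 1.1, -1.6], [-0.36, 0.74, 2.44, 3.48, 1.25, -1.56]]
G 20 -25 [[-0.65, 0.83, 2.23, 2.92, 1.14, 1.59], [-0.74, 0.76, 2.52, 2.85, 1.35, 1.53], [-0.65, 0.83, 2.23, 2.92, 1.14, -1.55], [-0.74, 0.76, 2.52, 2.85, 1.35, -1.61]]
G 20 -10 [[-0.83, 0.83, 2.19, 2.45, 1.12, 1.66], [-1.05, 0.74, 2.43, 2.27, 1.24, 1.55], [-0.83, 0.83, 2.19, 2.45, 1.12, -1.49], [-1.05, 0.74, 2.43, 2.27, 1.24, -1.59]]
G 20 5 [[-0.96, 0.84, 2.07, 2.01, 1.11, 1.8], [-1.2, 0.73, 2.23, 1.78, 1.18, 1.77], [-0.96, 0.84, 2.07, 2.01, 1.11, -1.34], [-1.2, 0.73, 2.23, 1.78, 1.18, -1.38]]
G 20 20 [[-1.01, 0.86, 1.89, 1.63, 1.17, 1.98], [-1.23, 0.77, 1.97, 1.42, 1.26, 2.0], [-1.01, 0.86, 1.89, 1.63, 1.17, -1.16], [-1.23, 0.77, 1.97, 1.42, 1.26, -1.14]]
P 20 20 1 1 [[0.6, 0.5, 2.4, 3.5, 1.0, 1.5], [0.5, 0.5, 2.5, 3.1, 1.1, 2.1], [0.5, 0.7, 2.5, 2.9, 1.4, 2.6]
[... 7387 characters left out ...]
[0.1, 0.3, 2.2, 1.3, 0.8, 2.5], [-0.0, 0.4, 2.0, 1.1, 1.2, 3.0], [-0.0, 0.6, 1.9, 1.1, 1.5, -3.0], [-0.1, 0.8, 1.9, 1.2, 1.7, -2.8], [-0.0, 1.1, 1.9, 1.3, 2.0, -2.5]]
P 40 70 1 -1 [[0.0, 0.3, 2.1, 1.3, 0.8, 2.5], [0.1, 0.3, 2.3, 2.0, 0.6, 1.5], [0.2, 0.5, 2.4, 2.7, 1.0, 0.5], [0.2, 0.9, 2.5, 2.9, 1.8, -0.1], [0.2, 1.2, 2.3, 2.6, 2.3, -0.7]]
P 40 70 -1 1 [[0.1, 0.3, 2.2, 1.3, 0.8, -0.6], [-0.0, 0.4, 2.0, 1.1, 1.2, -0.2], [-0.0, 0.6, 1.9, 1.1, 1.5, 0.1], [-0.1, 0.8, 1.9, 1.2, 1.7, 0.4], [-0.0, 1.1, 1.9, 1.3, 2.0, 0.7]]
P 40 70 -1 -1 [[0.0, 0.3, 2.1, 1.3, 0.8, -0.6], [0.1, 0.3, 2.3, 2.0, 0.6, -1.6], [0.2, 0.5, 2.4, 2.7, 1.0, -2.6], [0.2, 0.9, 2.5, 2.9, 1.8, 3.1], [0.2, 1.2, 2.3, 2.6, 2.3, 2.4]]
```

```bash
cat > s3.py <<'E'
from h import *
d=np.deg2rad; B=d(20); R=Rt(d(-20),B,-1)
T=lambda: round(float(status.read_state()["t"]),2)
q=np.array(status.read_state()["q"]); q[1]-=.35
G=np.append(NC,.097); pre=G-R[:,2]*.13; hi=pre+[0,0,.2]
for g in (hi,pre,G): print(ik(*pose(g,R)) )
assert all(ik(*pose(g,R)) is not None for g in (hi,pre,G))
arm.movej(q.tolist()); arm.move_ptp(*pose(hi,R)); print(T())
arm.move_straight(pose(pre,R)[0],feed=.25); print(T())
arm.move_straight(pose(G,R)[0],feed=.1); print(T())
p=optics.camera("scene"); save(p,"grasp"); save(optics.camera("top"),"graspt")
E
python3 s3.py; python3 -c "
import cv2,numpy as np
a=cv2.imread('pics/grasp.png')[150:350,130:430];b=cv2.imread('pics/graspt.png')[130:330,300:560]
cv2.imwrite('pics/g.png',np.hstack([cv2.resize(a,(450,300)),cv2.resize(b,(345,300))]))"
```

```text
[-0.90112876 -0.03927691  2.32860408  2.07078997  0.59626984 -0.79116024]
[-0.90112876  0.67726451  2.55839913  2.6050813   1.30222623 -1.62191254]
[-0.71818802  0.7827297   2.23124686  2.7519944   1.10315941 -1.51933203]
4.24
5.38
6.83
```

View pics/g.png

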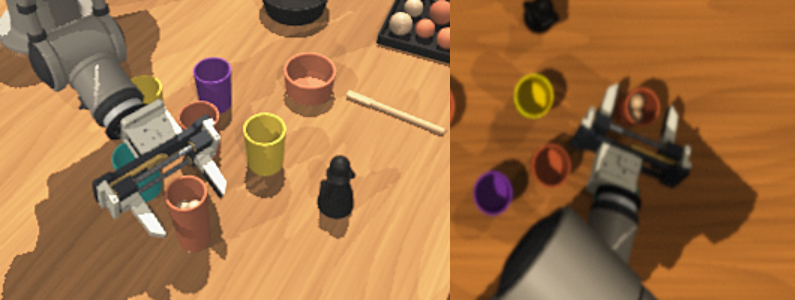

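The crops show the fingers straddling the narrow cup, at (190,200) left and (642,105) right, with the beads inside. The hand is clear of the teal cup. Next: close, lift and carry.

```bash
cat > s4.py <<'E'
from h import *
d=np.deg2rad; B=d(20)
st=status.read_state
effector.set_gripper(.03); s=st(); print(s["t"],s["grip_width"],s["gripper_force"])
p=np.array(s["tool_pos"]); arm.move_straight((p+[0,0,.14]).tolist(),feed=.2)
s=st(); print(s["t"],s["grip_width"],s["force"])
pp=lambda t,z: pourpose(d(35),B,-1,1,d(t),z,up=.027,back=.03)
print([None if (x:=ik(*pose(*pp(t,z)))) is None else np.round(x,2).tolist() for t,z in ((0,.24),(40,.2),(80,.185),(125,.185))])
arm.move_ptp(*pose(*pp(0,.24))); print(st()["t"])
save(optics.camera("scene"),"bowl"); save(optics.camera("top"),"bowlt")
E
python3 s4.py; python3 -c "
import cv2,numpy as np
a=cv2.imread('pics/bowl.png')[40:240,180:480];b=cv2.imread('pics/bowlt.png')[150:350,100:360]
cv2.imwrite('pics/g2.png',np.hstack([cv2.resize(a,(450,300)),cv2.resize(b,(345,300))]))"
```

```text
7.6167 0.054334998231385524 29.95256923399893
8.4667 0.05470106883023762 [ 0.9814889  -0.53641402 -2.78434744]
[[0.42, 0.28, 2.45, 2.9, 0.82, -1.47], [0.23, 0.53, 2.51, 2.51, 1.22, -0.78], [0.14, 0.83, 2.51, 2.32, 1.65, -0.31], [0.18, 1.1, 2.47, 2.31, 2.08, 0.26]]
10.7083
```

View pics/g2.png

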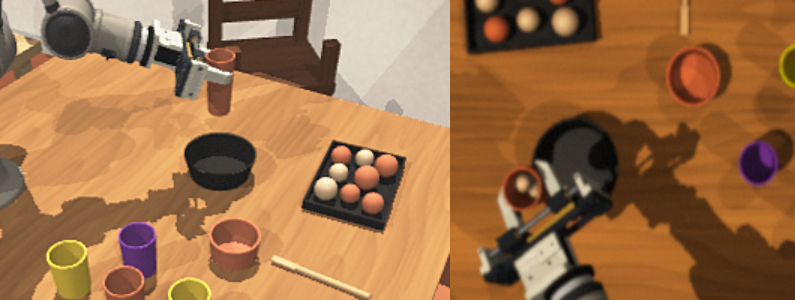

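The cup is upright in the hand with its beads still inside (top crop 522,187), over the bowl's edge as planned. Pouring in steps.

```bash
cat > s5.py <<'E'
from h import *
d=np.deg2rad; B=d(20); st=status.read_state
pp=lambda t,z: pourpose(d(35),B,-1,1,d(t),z,up=.027,back=.03)
for t,z in ((35,.2),(60,.185),(75,.18),(87,.18),(98,.18),(110,.18),(128,.183)):
    arm.move_ptp(*pose(*pp(t,z))); print(t,st()["t"],st()["force"][2])
arm.dwell(.5)
save(optics.camera("scene"),"p"); save(optics.camera("top"),"pt")
print(st()["grip_width"],st()["t"])
E
python3 s5.py; python3 -c "
import cv2,numpy as np
a=cv2.imread('pics/p.png')[40:240,180:480];b=cv2.imread('pics/pt.png')[150:350,100:360]
cv2.imwrite('pics/g3.png',np.hstack([cv2.resize(a,(450,300)),cv2.resize(b,(345,300))]))"
```

```text
35 11.45 -1.0831194962373334
60 11.8417 -2.3971498015467465
75 12.125 -1.707539749118524
87 12.3833 -1.7486002346512426
98 12.6333 -2.219552211374259
110 12.9 -0.8619171787397126
128 13.2583 -0.8074105493264289
0.05468592461669294 13.8583
```

View pics/g3.png

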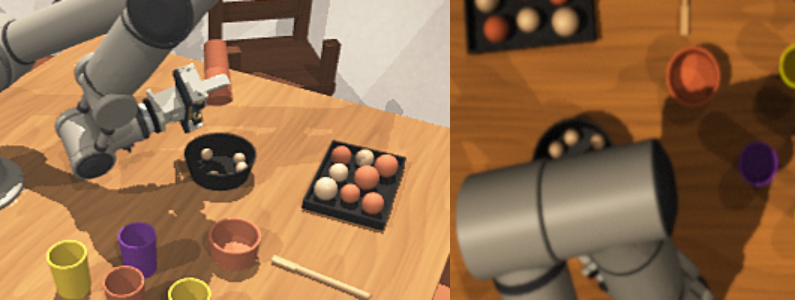

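Four beads show in the bowl, at (207,155), (239,160), (241,167) and (213,174); the fifth may be hidden behind the near wall. I'll right the cup, set it down and count.

```bash
cat > s6.py <<'E'
from h import *
d=np.deg2rad; B=d(20); st=status.read_state
pp=lambda t,z: pourpose(d(35),B,-1,1,d(t),z,up=.027,back=.03)
for t,z in ((80,.19),(35,.22),(0,.25)): arm.move_ptp(*pose(*pp(t,z)))
R=Rt(d(15),B,-1); S=np.array([.43,.125])
for z in (.25,.12,.0985): assert ik(*pose(np.append(S,z),R)) is not None
arm.move_ptp(*pose(np.append(S,.25),R)); print(st()["t"],st()["force"])
b=optics.camera("top"); save(b,"hold")
arm.move_straight(pose(np.append(S,.115),R)[0],feed=.2)
f0=st()["force"][2]
z=.115
while z>.094:
    z-=.0015 if z<.103 else .006
    arm.move_straight(pose(np.append(S,z),R)[0],feed=.06); f=st()["force"][2]
    if f-f0>2: break
print(z,f0,f,st()["t"])
effector.set_gripper(.085)
arm.move_straight(pose(np.append(S,z)-R[:,2]*.09,R)[0],feed=.2); print(st()["t"])
for n in("scene","top"):
    p=optics.camera(n); save(p,n+"s")
    for t in ("bead1","narrow_cup","narrow_cup_rim","pot","middle_cup"):
        print(n,t,[(round(x["conf"],2),np.round(W(p,x["at"]),3).tolist()) for x in nets.spot_point(t,p)])
E
python3 s6.py; python3 -c "
import cv2,numpy as np
a=cv2.imread('pics/scenes.png')[80:280,180:480];b=cv2.imread('pics/tops.png')[150:350,130:390]
cv2.imwrite('pics/g4.png',np.hstack([cv2.resize(a,(450,300)),cv2.resize(b,(345,300))]))"
```

```text
Traceback (most recent call last):
  File "s6.py", line 6, in <module>
    for z in (.25,.12,.0985): assert ik(*pose(np.append(S,z),R)) is not None
                                     ^^^^^^^^^^^^^^^^^^^^^^^^^^^^^^^^^^^^^^^
AssertionError
[ WARN:0@0.012] global loadsave.cpp:275 findDecoder imread_('pics/scenes.png'): can't open/read file: check file path/integrity
Traceback (most recent call last):
TypeError: 'NoneType' object is not subscriptable
```

```bash
python3 - <<'E'
from h import *
d=np.deg2rad
for psi in (0,12,20,35):
    R=Rt(d(psi),d(20),-1); S=np.array([.59,.23])
    print(psi,[None if (x:=ik(*pose(np.append(S,z)-R[:,2]*b,R))) is None else np.round(x,2).tolist() for z,b in ((.25,0),(.0985,0),(.0985,.09))])
E
sed -i 's/R=Rt(d(15),B,-1); S=.*/R=Rt(d(12),B,-1); S=np.array([.59,.23])/; /^for t,z in ((80/d' s6.py
python3 s6.py; python3 -c "
import cv2,numpy as np
a=cv2.imread('pics/scenes.png')[80:280,180:480];b=cv2.imread('pics/tops.png')[150:350,130:390]
cv2.imwrite('pics/g4.png',np.hstack([cv2.resize(a,(450,300)),cv2.resize(b,(345,300))]))"
```

```text
0 [[0.44, 0.4, 2.13, 3.82, 0.69, -1.97], [0.44, 0.78, 2.18, 3.62, 1.06, -1.66], [0.56, 0.69, 2.36, 3.72, 1.14, -1.63]]
12 [[0.28, 0.37, 2.2, 3.26, 0.64, -1.64], [0.28, 0.78, 2.25, 3.22, 1.11, -1.58], [0.31, 0.7, 2.47, 3.24, 1.25, -1.57]]
20 [[0.17, 0.36, 2.21, 2.87, 0.66, -1.41], [0.17, 0.78, 2.27, 2.96, 1.13, -1.55], [0.11, 0.71, 2.5, 2.91, 1.29, -1.59]]
35 [[-0.02, 0.38, 2.18, 2.24, 0.79, -1.09], [-0.02, 0.78, 2.23, 2.48, 1.12, -1.49], [-0.2, 0.7, 2.44, 2.33, 1.22, -1.56]]
16.525 [ 0.54051379  0.16190421 -0.02259336]
0.09549999999999999 -1.0426238460089525 5.166784980667186 18.4
19.7
scene bead1 [(0.55, [0.468, 0.354, 0.017]), (0.37, [0.394, 0.338, 0.02])]
scene narrow_cup [(0.74, [0.393, 0.333, 0.02]), (0.72, [0.591, 0.23, 0.0])]
scene narrow_cup_rim [(0.77, [0.587, 0.229, 0.125])]
scene pot [(0.97, [0.591, 0.097, -0.001])]
scene middle_cup [(0.94, [0.45, -0.022, -0.005]), (0.93, [0.454, -0.236, -0.002]), (0.66, [0.605, -0.09, -0.002]), (0.65, [0.489, -0.121, -0.005]), (0.61, [0.367, -0.122, -0.002])]
top bead1 [(0.6, [0.455, 0.268, 0.02]), (0.49, [0.401, 0.333, 0.017]), (0.43, [0.489, 0.326, 0.025]), (0.37, [0.481, 0.275, 0.021])]
top narrow_cup [(0.6, [0.59, 0.233, 0.004])]
top narrow_cup_rim [(0.97, [0.595, 0.231, 0.125]), (0.53, [0.4, 0.335, 0.018])]
top pot [(0.83, [0.592, 0.102, 0.001])]
top middle_cup [(0.94, [0.461, -0.235, 0.001]), (0.92, [0.498, -0.12, 0.003]), (0.74, [0.607, -0.087, 0.001]), (0.69, [0.373, -0.12, 0.003]), (0.57, [0.451, -0.02, 0.001])]
```

View pics/g4.png

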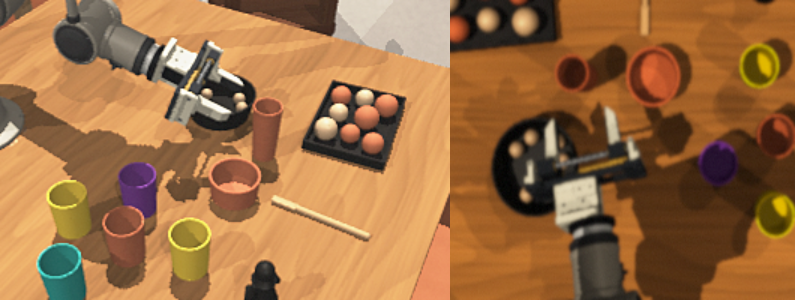

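The narrow cup stands empty at (265,130), and five distinct beads are reported in the bowl. Next, the middle cup goes into the pot with a top-down grasp.

```bash
cat >> h.py <<'E'
st=status.read_state; d=np.deg2rad
MC=np.array([.4945,-.121]); POT=np.array([.591,.1005])
def Rd(b):
    y=np.array([np.cos(b),np.sin(b),0]); z=np.array([0,0,-1.]); return np.column_stack([np.cross(y,z),y,z])
def lower(G,R,z0,zmin,thr=2.5,fine=.0015):
    "step down until contact"
    f0=np.mean([st()["force"][2] for _ in range(3)]); z=z0
    while z>zmin:
        z-=fine; arm.move_straight(pose(np.append(G,z),R)[0],feed=.05); f=st()["force"][2]
        if f-f0>thr: break
    print("contact z",round(z,4),"df",round(f-f0,2),"t",st()["t"]); return z
E
cat > s7.py <<'E'
from h import *
best=min(((b,q) for b in (d(147),d(-33)) if (q:=ik(*pose(np.append(MC,.25),Rd(b)))) is not None),key=lambda t:abs(t[1][5]))
b=best[0]; R=Rd(b); b2=b+d(24); R2=Rd(b2); print(np.rad2deg(b),np.round(best[1],2))
for g,r in ((np.append(MC,.069),R),(np.append(POT,.25),R2),(np.append(POT,.077),R2)): assert ik(*pose(g,r)) is not None
p=np.array(st()["tool_pos"]); arm.move_straight((p+[0,0,.14]).tolist(),feed=.25)
arm.move_ptp(*pose(np.append(MC,.22),R)); print(st()["t"])
arm.move_straight(pose(np.append(MC,.069),R)[0],feed=.15); print(st()["t"],st()["force"])
effector.set_gripper(.045); print(st()["grip_width"])
arm.move_straight(pose(np.append(MC,.215),R)[0],feed=.2)
arm.move_ptp(*pose(np.append(POT,.20),R2)); print(st()["t"],st()["grip_width"])
arm.move_straight(pose(np.append(POT,.145),R2)[0],feed=.2)
for n in("scene","top"):
    p=optics.camera(n); save(p,n+"m")
    for t in ("pot","middle_cup"):
        print(n,t,[(round(x["conf"],2),np.round(W(p,x["at"]),3).tolist()) for x in nets.spot_point(t,p) if abs(W(p,x["at"])[1]-.1)<.05])
E
python3 s7.py; python3 -c "
import cv2,numpy as np
a=cv2.imread('pics/scenem.png')[80:280,180:480];b=cv2.imread('pics/topm.png')[100:300,170:430]
cv2.imwrite('pics/g5.png',np.hstack([cv2.resize(a,(450,300)),cv2.resize(b,(345,300))]))"
```

```text
-33.0 [-0.39  0.31  1.56 -0.    1.27  0.19]
23.775
24.9333 [-0.16499106  0.17945295  0.1178065 ]
0.06581104550213934
27.225 0.06613704551605316
scene pot []
scene middle_cup [(0.62, [0.587, 0.098, 0.071])]
top pot []
top middle_cup []
```

View pics/g5.png

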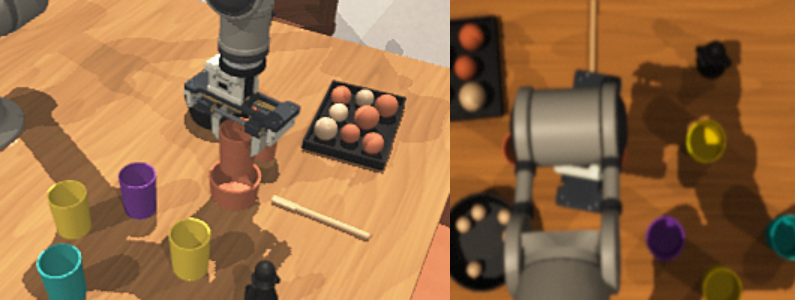

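The middle cup hangs upright, centred over the pot at (236,185) in the left crop, and the net puts it within 4 mm of the pot's axis. Next: lower, release and pick up the narrow cup.

```bash
cat > s8.py <<'E'
from h import *
b2=d(-9); R2=Rd(b2); NS=np.array([.5905,.231])
arm.move_straight(pose(np.append(POT,.085),R2)[0],feed=.12)
z=lower(POT,R2,.085,.072)
effector.set_gripper(.09)
arm.move_straight(pose(np.append(POT,.22),R2)[0],feed=.25)
arm.move_ptp(*pose(np.append(NS,.22),R2)); print(st()["t"])
for n in("scene","top"):
    p=optics.camera(n); save(p,n+"n")
    for t in ("pot","middle_cup","narrow_cup","narrow_cup_rim"):
        print(n,t,[(round(x["conf"],2),np.round(W(p,x["at"]),3).tolist()) for x in nets.spot_point(t,p) if W(p,x["at"])[1]>.05])
arm.move_straight(pose(np.append(NS,.107),R2)[0],feed=.15)
print(st()["t"],st()["force"])
effector.set_gripper(.035); print(st()["grip_width"])
arm.move_straight(pose(np.append(NS,.26),R2)[0],feed=.2); print(st()["t"],st()["grip_width"])
p=optics.camera("scene"); save(p,"scenel")
for t in ("pot","middle_cup"):
    print(t,[(round(x["conf"],2),np.round(W(p,x["at"]),3).tolist()) for x in nets.spot_point(t,p) if W(p,x["at"])[1]>.05])
E
python3 s8.py; python3 -c "
import cv2,numpy as np
a=cv2.imread('pics/scenel.png')[80:280,180:480];b=cv2.imread('pics/topn.png')[100:300,170:430]
cv2.imwrite('pics/g6.png',np.hstack([cv2.resize(a,(450,300)),cv2.resize(b,(345,300))]))"
```

```text
contact z 0.076 df 8.28 t 30.1
32.025
scene pot [(0.6, [0.59, 0.099, -0.001])]
scene middle_cup [(0.63, [0.587, 0.098, 0.003])]
scene narrow_cup [(0.87, [0.589, 0.23, -0.001]), (0.71, [0.471, 0.352, 0.02])]
scene narrow_cup_rim [(0.7, [0.589, 0.231, 0.126])]
top pot [(0.62, [0.593, 0.098, -0.001])]
top middle_cup [(0.58, [0.595, 0.102, 0.012]), (0.46, [0.592, 0.098, 0.001]), (0.45, [0.592, 0.231, 0.125])]
top narrow_cup [(0.94, [0.593, 0.232, 0.004])]
top narrow_cup_rim [(0.98, [0.591, 0.232, 0.126])]
33.425 [0.43497697 0.36702522 0.26969982]
0.05627476441670514
34.9833 0.05610284140723925
pot [(0.91, [0.59, 0.097, -0.006])]
middle_cup [(0.94, [0.585, 0.1, 0.006]), (0.4, [0.757, 0.122, -0.005])]
```

View pics/g6.png

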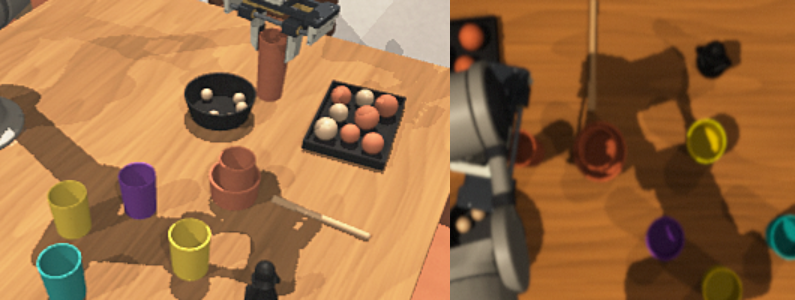

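The middle cup stands upright on the pot's floor (238,170 in the left crop) and the narrow cup hangs straight in the hand at (271,65). Both views put the middle cup at (0.590, 0.100), so I insert there with the force watched.

```bash
cat > s9.py <<'E'
from h import *
R2=Rd(d(-9)); M=np.array([.590,.100])
arm.move_ptp(*pose(np.append(M,.26),R2))
arm.move_straight(pose(np.append(M,.212),R2)[0],feed=.2)
z=lower(M,R2,.212,.132,thr=2.5,fine=.01)
if z<.135: z=lower(M,R2,z,.117)
print(st()["force"],st()["moment"],st()["grip_width"])
p=optics.camera("scene"); save(p,"scenei")
E
python3 s9.py
```

```text
contact z 0.132 df 0.69 t 38.9083
contact z 0.12 df 7.42 t 40.9083
[-2.17159619  1.18547061  6.86948144] [-0.01106034  0.61317674  0.02329282] 0.05588243605222563
```

```bash
cat > s10.py <<'E'
from h import *
R2=Rd(d(-9)); M=np.array([.590,.100])
effector.set_gripper(.088); arm.dwell(.2)
arm.move_straight(pose(np.append(M,.30),R2)[0],feed=.25)
q=np.array(st()["q"]); q[0]-=.9; q[1]-=.2; arm.movej(q.tolist()); print(st()["t"])
for n in("scene","top"):
    p=optics.camera(n); save(p,n+"z")
    for t in ("pot","middle_cup","narrow_cup","narrow_cup_rim","bowl","bead1","figure","modelling_tool"):
        print(n,t,[(round(x["conf"],2),np.round(W(p,x["at"]),3).tolist()) for x in nets.spot_point(t,p) if t!="middle_cup" or W(p,x["at"])[1]>.05])
E
python3 s10.py; python3 -c "
import cv2,numpy as np
a=cv2.imread('pics/scenez.png')[80:280,180:480];b=cv2.imread('pics/topz.png')[100:300,150:410]
cv2.imwrite('pics/g7.png',np.hstack([cv2.resize(a,(450,300),interpolation=2),cv2.resize(b,(345,300),interpolation=2)]))"
```

```text
44.625
scene pot [(0.79, [0.593, 0.097, -0.002])]
scene middle_cup [(0.82, [0.587, 0.101, 0.002])]
scene narrow_cup [(0.94, [0.588, 0.099, 0.014]), (0.69, [0.585, 0.098, 0.002])]
scene narrow_cup_rim [(0.76, [0.588, 0.098, 0.137])]
scene bowl []
scene bead1 [(0.47, [0.469, 0.353, 0.017]), (0.43, [0.397, 0.333, 0.017]), (0.37, [0.487, 0.329, 0.017])]
scene figure [(0.62, [0.743, -0.106, -0.003])]
scene modelling_tool [(0.53, [0.759, 0.121, -0.002])]
top pot [(0.81, [0.593, 0.097, 0.003])]
top middle_cup [(0.52, [0.595, 0.099, 0.011])]
top narrow_cup [(0.81, [0.591, 0.105, 0.017])]
top narrow_cup_rim [(0.68, [0.589, 0.1, 0.144]), (0.53, [0.593, 0.102, 0.004])]
top bowl [(0.72, [0.447, 0.311, 0.004])]
top bead1 [(0.62, [0.481, 0.277, 0.017]), (0.58, [0.455, 0.267, 0.017]), (0.52, [0.489, 0.328, 0.025]), (0.46, [0.402, 0.334, 0.019]), (0.42, [0.468, 0.356, 0.021])]
top figure []
top modelling_tool [(0.93, [0.763, 0.118, 0.007])]
```

View pics/g7.png

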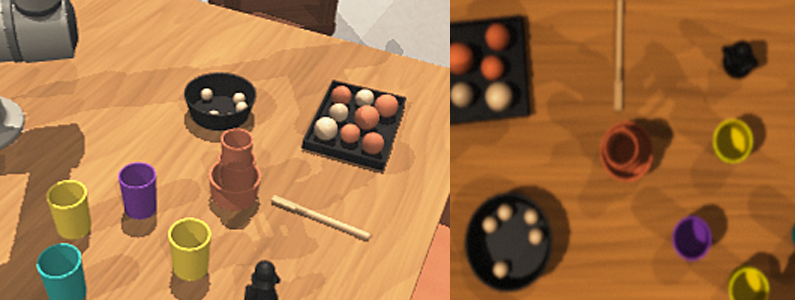

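All five beads are in the bowl (right crop 490,225; 505,212; 531,217; 536,237; 500,270). The three vessels are nested upright at (236,170), with the rim measured at about 0.138 m as it should be, and the figure and tool have not moved.

```bash
python3 -c "
from h import *
print(arm.finish_job())"
```

```text
the job is handed in; nothing more can be done
None
```

The job is handed in at about 45 s: all five beads are in the bowl, the narrow cup stands in the middle cup and the middle cup in the pot, all upright, and the figure and modelling tool were not disturbed.

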